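# Find the rattling sample tin

## Robot

A 7-joint arm with a two-finger parallel gripper is mounted at the origin on a cart in front of the work surface, level with it; the furniture and walls round the work are solid. World frame = base frame: x ahead of the robot, y to its left, z up, the work surface at z = 0. Lengths are in m, angles in rad, forces in N, time in s.
With the tool pointing down it reaches from about 0.4 to 0.85 m from the base axis. Payload 10.4 kg.
Tool frame: the origin (TCP) lies between the finger pads; the fingertips stand ahead of it and the grasp point (between the pads) lies 3 mm ahead of it (r.tips_ahead is the z of the fingertips in the tool frame, in m); z points along the fingers, y is the line along which they close (so a half turn about z gives the same grasp; the last joint's range is limited). The gripper opens to 87 mm and grips with 3 to 60 N. Pads are 19 mm wide; open, the fingers measure 117 mm over their backs; the gripper's body (75 mm by 190 mm) begins 51 mm behind the grasp point.
Start: joints at [1.106, 0.332, -0.065, 1.46, 0.022, 1.35, -0.088], TCP at [0.267, -0.565, 0.245] pointing down, gripper open.
Joint ranges: [-2.6, 2.6], [-0.5, 2.12], [-1.47, 1.34], [0.16, 2.42], [-1.27, 4.41], [0.06, 2.06], [-2.6, 2.6]. Speed limits (rad/s): [2.22, 2.22, 2.79, 2.79, 3.14, 3.14, 3.14].

## Interface

Orientations are given as a unit quaternion [x, y, z, w].
In Python, from bench import telemetry, camera, get_calibration, r gives the robot as it stands.
- The arm moves only by the tool drive_tool, never from a script. Its argument "series" is one flat list of numbers, 7 for each row, row after row: the turn, a rotation vector about the tool's x, y, z in units of 5 degrees (1.0 is 5 degrees), then the shift along the tool's x, y, z in units of 40 mm (1.0 is 40 mm), then the opening, from -1 (shut) to 1 (fully open). A call has 1 to 10 rows; each row is the pose to reach, as a shift and turn from the pose commanded when the call began, along the tool's axes at that moment; what a row does not reach only later rows make up. A row lasts 1/12 s, in which the tool goes at most 41.7 mm and 7.16 degrees, less where a joint would pass 70% of its speed; a pose out of reach is approached as far as the arm can. A call with a gripper value outside its range is refused whole. The fingers move at their own pace and stop on an object; "grip_force" is the grip in N (left out, the last holds). Time passes only in rows, so rows that repeat a pose let the fingers close. It gives the time, the measured TCP pose, the force, the opening and the grip force at its end, in the units of the state.
- telemetry.read_state(): the state, without advancing time (a new reading comes with each control period).
- camera(name): name is "scene" or "side" or "wrist"; returns the picture (384x512x3 uint8, red, green, blue); there is no depth.
- get_calibration(name): a dict with "fovy" (degrees; the focal length in pixels is half the picture's height over the tangent of half this angle, whatever the lens; pixels are square), "cx", "cy" (the principal point, pixels), "dist" ([k1, k2, p1, p2, k3] as OpenCV has them; the pictures are not rectified), "xyz" and "rotation" of the camera in the world. Camera axes: x right, y up, looking along -z (the intrinsics and any distortion apply to the point x, -y, -z); pixel columns grow to the right and rows downward; lengths in m; the calibration is good to about 2 mm. A picture is of the moment at which its call begins: read the wrist's pose just before it. get_calibration takes no time and is no camera call; for the wrist camera it gives the pose at the moment of the call.
- r.close_job(): hands the job in; it is judged then, once.
The state is a dict: "time": time; "joint_positions": joint angles; "joint_vel": joint speeds; "joint_torque": joint torques, N m; "ee_pos": TCP position; "eef_rot": TCP orientation; "ft_force": force on the tool from outside, world axes, zero at the start; "torque": the same for the moment, N m; "width": finger opening in m; "grip_force": force on a finger pad.
Only numpy, scipy, OpenCV 4.12 (cv2) and the standard library are available. Lean on these libraries where they do the work, as an engineer would, in place of code of your own. Each camera call takes 0.05 s, during which the arm holds its last target. There are 200 camera calls.

## Task

Three identical sealed sample tins stand in rubber rings, and one has a loose piece inside. Going from the left ring to the right one, take each tin by its sides, lift it clear, rock it well over (30 degrees or so) to feel whether something slides about inside, and stand it upright in its ring again before you take the next; all three must be rocked. Then hold the one that rattles out over the middle of the steel tray, upright and still, a hand's width (10 to 15 cm) above the bench, with the other two standing in their rings, and finish while still holding it; leave the other things on the bench alone.

Things in the scene. Friction and masses are not known exactly. Their poses are not given: they have to be found in the camera images.
- tin_1: sealed round aluminium tin, 64 mm diameter, 64 mm tall, lid fixed, opaque; origin at the centre of its underside, z up its axis. The numbers mean nothing: any of the three may be the one that rattles and stand in any ring. All look alike and weigh about the same, contents included (0.3 to 0.45 kg).
- tin_2: sealed round aluminium tin, 64 mm diameter, 64 mm tall, lid fixed, opaque; origin at the centre of its underside, z up its axis. Like tin_1. In whichever one rattles, a lead slug of 0.21 to 0.29 kg, 30 mm across, 30 mm tall, slides up to 28 mm from wall to wall (starts at about 7 degrees of tilt) and stays where it slid when the tin is levelled, so the weight then hangs to that side.
- tin_3: sealed round aluminium tin, 64 mm diameter, 64 mm tall, lid fixed, opaque; origin at the centre of its underside, z up its axis. Like tin_1. The two tins that do not rattle hold a packed filling, about as heavy as the slug, with only about 1 mm of play.
- left_ring: left one of three black rubber rings fixed to the bench, in a row across the robot's view (left is +y): 92 mm outside, 76 mm inside diameter, 10 mm high, open inside, so that a tin stands on the bench within it (6 mm of play all round, tin's underside at z = 0). Origin at its centre, on the bench.
- middle_ring: middle one of three black rubber rings fixed to the bench, in a row across the robot's view (left is +y): 92 mm outside, 76 mm inside diameter, 10 mm high, open inside, so that a tin stands on the bench within it (6 mm of play all round, tin's underside at z = 0). Origin at its centre, on the bench.
- right_ring: right one of three black rubber rings fixed to the bench, in a row across the robot's view (left is +y): 92 mm outside, 76 mm inside diameter, 10 mm high, open inside, so that a tin stands on the bench within it (6 mm of play all round, tin's underside at z = 0). Origin at its centre, on the bench.
- tray: shallow open steel inspection tray, 130 mm (x) by 170 mm (y), rim 22 mm high, fixed on the bench beyond the rings; origin at the centre of its underside.
- glass_stopper: bystander: clear glass stopper, 29 mm wide, 42 mm tall, standing; origin under it.
- vial: bystander: small clear vial, 21 mm wide, 49 mm tall, standing; origin under it.
- petri_dish: bystander: glass petri dish, 95 mm wide, 18 mm high; origin under it.
- timer: bystander: small white timer lying flat, 62 x 66 x 19 mm; origin under it.

How it is judged:
By the outcome, as a careful person would: the job done as asked, in the order asked, and still so for the second after the job is handed in, while the arm keeps its last pose, push and grip.
It also fails if it takes over 72 s, if anything falls off the work surface, if the arm or the gripper's body presses on something with over 40 N, if the wrist force passes 120 N, or if a joint passes its speed limit or range.

## Working session

There is one attempt and no reset: what is moved stays moved. The work goes in short steps, Python scripts to look and compute and a tool call to move; the robot and the scene stay as the last step left them, time stands still between calls to the robot, and variables do not carry over. Pictures are saved under pics/ and viewed, at most 10 in all, crops included, and the job is handed in when it is done.

Besides the shell and the picture viewer there is one more tool, called after "Emit:" by a JSON object that holds its "op" and its "data", one argument or row to a line. drive_tool: Moves the arm, as the interface text tells. Its arguments: {"type":"object","properties":{"series":{"type":"array"},"grip_force":{"type":"number"}},"required":["series"]}

```bash
ls; mkdir -p pics; python3 - <<'E'
from bench import telemetry, camera, get_calibration, r
import cv2,numpy as np
s=telemetry.read_state();print(s, r.tips_ahead)
a=[camera(n) for n in("scene","side")]
for n,i in zip(("scene","side"),a):
    cv2.imwrite(f"pics/{n}0.png",i[...,::-1]);print(n,get_calibration(n))
cv2.imwrite("pics/both0.png",cv2.resize(np.vstack(a),None,fx=.78,fy=.78)[...,::-1])
E
```

```text
pics
{'time': 0.0, 'joint_positions': array([ 1.10640554,  0.3328968 , -0.06469205,  1.46098287,  0.02160544,
        1.34989968, -0.08851659]), 'joint_vel': array([-1.83633933e-03, -1.40946130e-03, -5.03691254e-05,  5.10248930e-04,
       -1.22785772e-04, -2.37840393e-04,  1.05100749e-04]), 'joint_torque': array([-1.17687858e-03, -6.23252106e+01,  2.38607847e-02, -3.89903247e+01,
       -6.15055952e-02,  3.95669206e-02,  1.21986595e-04]), 'ee_pos': array([ 0.26705292, -0.56465815,  0.2437185 ]), 'eef_rot': array([ 9.75701500e-01,  2.19102776e-01, -2.01265149e-04, -7.17824968e-04]), 'ft_force': array([-0.43610702, -1.09627504, -0.35035157]), 'torque': array([-0.01373224, -0.04031858, -0.00096325]), 'grip_force': 0.0, 'width': 0.0871022383429146} 0.022
scene {'fovy': 44.35597966880159, 'cx': 261.82672949847, 'cy': 192.59058196147546, 'dist': array([-0.1549569,  0.       ,  0.       ,  0.       ,  0.       ]), 'xyz': array([-0.32491812, -0.63097055,  1.07898462]), 'rotation': array([ 0.36112962, -0.17972462, -0.38507788,  0.83005993])}
side {'fovy': 49.30770947472038, 'cx': 253.8396528250235, 'cy': 190.30965960225873, 'dist': array([-0.03122785,  0.        ,  0.        ,  0.        ,  0.        ]), 'xyz': array([0.4252066 , 0.96042774, 0.62206016]), 'rotation': array([-0.02808176,  0.4775133 ,  0.87607854, -0.06065353])}
```

View pics/both0.png

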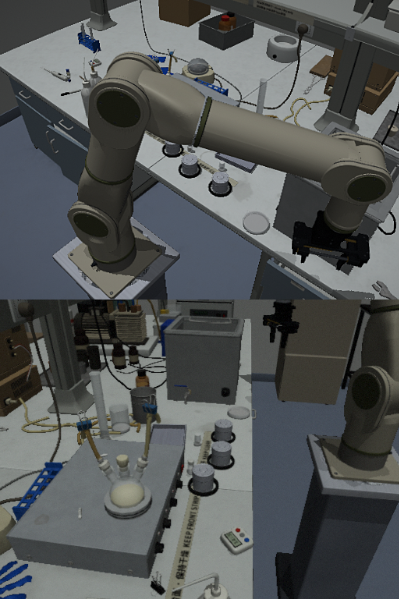

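The scene view (top) shows three tins at about (173,148), (190,165) and (220,183), and the petri dish at (256,222). In the side view (bottom) the tins are at (203,475), (221,452) and (223,430), and the timer is at (237,540). I'll enlarge these areas.

```bash
python3 - <<'E'
import cv2,numpy as np
a=cv2.imread("pics/scene0.png")[130:290,190:400];b=cv2.imread("pics/side0.png")[110:350,200:340]
a=cv2.resize(a,(394*1,300),interpolation=2);b=cv2.resize(b,(350,600),interpolation=2)
o=np.zeros((600,750,3),np.uint8);o[:300,:394]=a;o[:,400:]=b
cv2.imwrite("pics/crop0.png",o)
E
```

```text
(no output)
```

View pics/crop0.png

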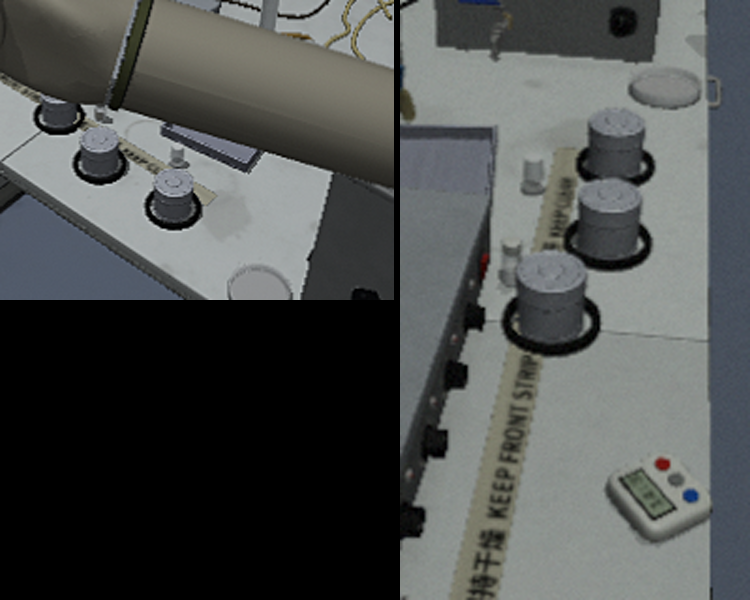

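The scene crop shows three tins in black rings at about (58,115), (100,160) and (173,205), and a tray corner at (210,145). In the side crop the rings are at (550,315), (608,238) and (615,160). The stopper and vial stand just beyond the rings, and the tray is at (445,165), partly behind the grey apparatus.

```bash
cat > h.py <<'E'
import cv2,numpy as np
from scipy.spatial.transform import Rotation as R
from scipy.optimize import least_squares
def K(c):
    f=192/np.tan(np.radians(c["fovy"])/2); return np.array([[f,0,c["cx"]],[0,f,c["cy"]],[0,0,1]])
def plane(c,px,z):
    u=cv2.undistortPoints(np.array(px,float).reshape(-1,1,2),K(c),c["dist"])[:,0]
    d=R.from_quat(c["rotation"]).apply(np.c_[u[:,0],-u[:,1],-np.ones(len(u))])
    o=c["xyz"]; return o+d*((z-o[2])/d[:,2])[:,None]
def circ(p,rad=None):
    f=lambda q:np.hypot(p[:,0]-q[0],p[:,1]-q[1])-(rad or q[2])
    s=least_squares(f,[p[:,0].mean(),p[:,1].mean(),.04],loss="soft_l1",f_scale=.002); return s.x
E
python3 - <<'E'
from h import *
from bench import get_calibration
for n,sc,off,seeds in(("scene",1.875,(190,130),[(58,115),(100,162),(173,207)]),("side",2.5,(200,110),[(550,315),(608,238),(615,160)])):
    c=get_calibration(n);im=cv2.imread(f"pics/{n}0.png");m=(im.max(2)<45).astype(np.uint8)
    k,l,st,ce=cv2.connectedComponentsWithStats(m)
    for s in seeds:
        x=(s[0]-(400 if n=="side" else 0))/sc+off[0];y=s[1]/sc+off[1]
        w=np.zeros_like(m);cv2.circle(w,(int(x),int(y)),22,1,-1)
        ys,xs=np.where((m>0)&(w>0));P=plane(c,np.c_[xs,ys],.008)
        # outer boundary
        hull=cv2.convexHull(np.c_[xs,ys].astype(np.int32))[:,0]
        print(n,(x,y),len(xs),circ(plane(c,hull,.008)).round(3),circ(P).round(3))
    q=lambda a:((np.array(a,float)-[400 if n=="side" else 0,0])/sc+off)
    pts={"scene":{"stop":(177,165),"vial":(102,122),"trayR":(246,168),"trayNear":(163,130),"petri":(260,287)},
     "side":{"a":(535,190),"b":(508,285),"traycorner":(494,127),"trayright":(490,190),"timer":(660,495),"hot_tr":(490,195),"hot_base":(482,320)}}[n]
    for k2,v in pts.items(): print(k2,plane(c,[q(v)],0.02 if"tray" in k2 else 0)[0].round(3))
E
```

```text
scene (220.93333333333334, 191.33333333333334) 232 [0.521 0.233 0.073] [0.511 0.215 0.048]
scene (243.33333333333334, 216.4) 161 [0.482 0.091 0.07 ] [0.464 0.075 0.042]
scene (282.26666666666665, 240.4) 173 [ 0.466 -0.082  0.047] [ 0.466 -0.081  0.042]
stop [ 0.552 -0.026  0.   ]
vial [0.549 0.143 0.   ]
trayR [ 0.606 -0.129  0.02 ]
trayNear [0.587 0.034 0.02 ]
petri [ 0.429 -0.28   0.   ]
side (260.0, 236.0) 286 [0.505 0.215 0.046] [0.505 0.214 0.041]
side (283.2, 205.2) 222 [0.467 0.079 0.049] [0.463 0.079 0.041]
side (286.0, 174.0) 127 [ 0.468 -0.075  0.047] [ 0.466 -0.077  0.041]
a [ 0.551 -0.017  0.   ]
b [0.554 0.159 0.   ]
traycorner [ 0.614 -0.118  0.02 ]
trayright [0.595 0.021 0.02 ]
timer [0.398 0.403 0.   ]
hot_tr [0.598 0.    0.   ]
hot_base [0.569 0.215 0.   ]
```

```bash
cat >> h.py <<'E'
def to(p,yaw=180.,s=None,rx=0):
    """units (turn3, shift3) from measured pose to TCP p, tool down, given yaw; rx = tilt about tool x, deg"""
    from bench import telemetry
    s=s or telemetry.read_state(); r0=R.from_quat(s["eef_rot"])
    t=R.from_euler("z",yaw,degrees=True)*R.from_euler("x",180+rx,degrees=True)
    return (np.degrees((r0.inv()*t).as_rotvec())/5).round(2),(r0.inv().apply(np.array(p)-s["ee_pos"])/.04).round(2)
E
python3 - <<'E'
from h import *
from bench import get_calibration
c=get_calibration("side")
print(plane(c,[(214,128),(302,136),(233,162)],0).round(3))
print(to([.31,-.3,.28],25.3)); print(to([.40,0,.28],90)); print(to([.507,.214,.2],179.9))
E
```

```text
[[ 0.743 -0.38   0.   ]
 [ 0.43  -0.361  0.   ]
 [ 0.632 -0.144  0.   ]]
(array([-0.01,  0.  ,  0.  ]), array([ 3.8 , -5.52, -0.9 ]))
(array([-1.000e-02, -1.000e-02, -1.294e+01]), array([  9.04, -11.34,  -0.89]))
(array([-1.000e-02, -2.000e-02, -3.092e+01]), array([ 13.75, -15.03,   1.11]))
```

Emit:
{"op": "drive_tool", "data": {
  "series": [0,0,0,1,-1.5,-0.3,1,0,0,0,2,-3,-0.6,1,0,0,0,3,-4.5,-0.9,1,0,0,0,3.8,-5.5,-0.9,1,0,0,-1.3,4.5,-6.5,-0.9,1,0,0,-2.6,5.2,-7.4,-0.9,1,0,0,-4,5.9,-8.3,-0.9,1,0,0,-5.4,6.6,-9.2,-0.9,1,0,0,-6.8,7.3,-10,-0.9,1,0,0,-8.2,8,-10.6,-0.9,1]
}}

```text
time: 0.93
ee_pos: [0.3438, -0.156, 0.2787]
eef_rot: [0.836, 0.549, -0.0, 0.0]
ft_force: [1.7, -0.3, -0.4]
width: 0.0873
grip_force: 0.0
```

```bash
python3 - <<'E'
from h import *
from bench import telemetry
s=telemetry.read_state();print(s["ee_pos"].round(3),s["joint_positions"].round(2),R.from_quat(s["eef_rot"]).as_euler("ZYX",degrees=True).round(1))
print(to([.44,.07,.25],140)); print(to([.507,.214,.2],180))
E
```

```text
[ 0.344 -0.156  0.279] [ 0.77 -0.23 -0.39  1.97 -0.09  1.39 -0.  ] [ 66.6   0.  180. ]
(array([-0.000e+00,  1.000e-02, -1.467e+01]), array([ 6.14, -0.03,  0.71]))
(array([-1.000e-02,  1.000e-02, -2.267e+01]), array([10.11,  0.08,  1.96]))
```

Emit:
{"op": "drive_tool", "data": {
  "series": [0,0,-1.4,0.8,0,0,1,0,0,-2.8,1.6,0,0,1,0,0,-4.2,2.4,0,0,1,0,0,-5.6,3.2,0,0,1,0,0,-7,4,0,0,1,0,0,-8.4,4.8,0,0,1,0,0,-9.8,5.6,0,0,1,0,0,-11.2,6.4,0,0,1,0,0,-12.6,7.2,0,0,1,0,0,-14,8,0,0,1]
}}

```text
time: 1.77
ee_pos: [0.473, 0.1365, 0.2787]
eef_rot: [0.369, 0.929, -0.0, 0.0]
ft_force: [0.9, 0.1, 1.0]
width: 0.087
grip_force: 0.0
```

```bash
python3 - <<'E'
from h import *
from bench import telemetry
s=telemetry.read_state();print(s["ee_pos"].round(3),s["joint_positions"].round(2),R.from_quat(s["eef_rot"]).as_euler("ZYX",degrees=True).round(1))
print(to([.495,.214,.26],180)); print(to([.507,.214,.2],180))
E
```

```text
[0.473 0.136 0.279] [ 0.37  0.07 -0.77  1.72  0.05  1.37  0.41] [136.6   0.  180. ]
(array([-0.  ,  0.  , -8.67]), array([0.93, 1.79, 0.47]))
(array([-0.  ,  0.  , -8.67]), array([0.71, 1.99, 1.97]))
```

Emit:
{"op": "drive_tool", "data": {
  "series": [0,0,-1.4,0.2,0.4,0.1,1,0,0,-2.8,0.4,0.8,0.2,1,0,0,-4.2,0.5,1.2,0.3,1,0,0,-5.6,0.7,1.5,0.4,1,0,0,-7,0.8,1.8,0.5,1,0,0,-8.2,0.8,1.9,0.5,1,0,0,-8.67,0.8,1.9,0.5,1,0,0,-8.67,0.8,1.9,0.5,1,0,0,-8.67,0.8,1.9,0.5,1]
}}

```text
time: 2.52
ee_pos: [0.502, 0.212, 0.2584]
eef_rot: [0.004, 1.0, -0.0, -0.0]
ft_force: [-0.4, -0.0, 0.5]
width: 0.0869
grip_force: 0.0
```

```bash
python3 - <<'E'
from h import *
from bench import telemetry,camera,get_calibration
import pickle
s=telemetry.read_state();print(s["ee_pos"].round(3),s["joint_positions"].round(2),R.from_quat(s["eef_rot"]).as_euler("ZYX",degrees=True).round(1))
c=get_calibration("wrist");print(c);a=camera("wrist");b=camera("scene");pickle.dump((s,c),open("w1.pkl","wb"))
cv2.imwrite("pics/w1.png",a[...,::-1]);cv2.imwrite("pics/s1.png",b[...,::-1])
cv2.imwrite("pics/v1.png",cv2.resize(np.vstack([a,b]),None,fx=.78,fy=.78,interpolation=cv2.INTER_AREA)[...,::-1])
E
```

```text
[0.502 0.212 0.258] [ 0.28  0.25 -0.88  1.62  0.2   1.37  0.93] [ 179.6   -0.  -180. ]
{'fovy': 63.2327437783691, 'cx': 252.76264029957747, 'cy': 188.81754113894831, 'dist': array([-0.03212164,  0.        ,  0.        ,  0.        ,  0.        ]), 'xyz': array([0.42451123, 0.21320084, 0.39766182]), 'rotation': array([-0.1011704 , -0.10051323,  0.69730687,  0.702442  ])}
```

View pics/v1.png

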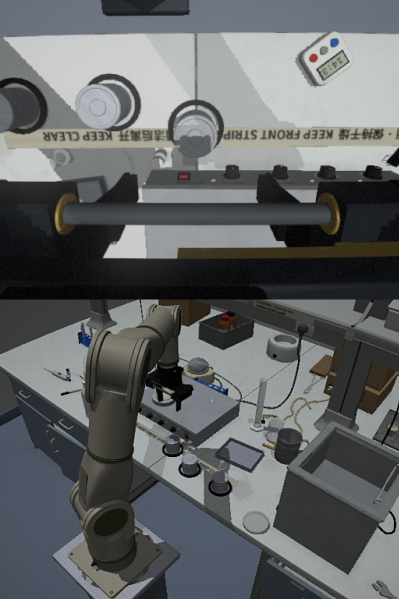

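The wrist view (top) shows tin tops at about (195,130), (103,103) and (12,108), with the hot plate's front face along rows 170–188. The scene view (bottom) now shows the tray at about (240,153 below the seam), clear of the apparatus.

```bash
python3 - <<'E'
from h import *
import pickle
from bench import get_calibration
s,c=pickle.load(open("w1.pkl","rb"))
im=cv2.imread("pics/w1.png");g=cv2.GaussianBlur(cv2.cvtColor(im,6),(3,3),0)
print("hot base",plane(c,[(200,218),(330,215)],0).round(3),"same at h",[plane(c,[(200,241)],h)[0].round(3) for h in(0,.05,.1)])
m=(im.max(2)<45).astype(np.uint8)
for n,(x,y) in dict(L=(250,160),M=(137,133)).items():
    w=np.zeros_like(m);cv2.circle(w,(x,y),44,1,-1)
    ys,xs=np.where((m*w)>0);P=plane(c,np.c_[xs,ys],.01);q=circ(P,.042)[:2]
    P=P[abs(np.hypot(*(P[:,:2]-q).T)-.042)<.008];print(n,"ring",circ(P,.042).round(4)[:2],len(P))
H=cv2.HoughCircles(g,cv2.HOUGH_GRADIENT,1.2,60,param1=80,param2=22,minRadius=22,maxRadius=42)
for h in H[0]:
    if h[1]<200:
        t=np.linspace(0,6.28,16)[:-1];e=plane(c,np.c_[h[0]+h[2]*np.cos(t),h[1]+h[2]*np.sin(t)],.064);print("circ",h.round(1),circ(e).round(4))
S=cv2.imread("pics/s1.png");cs=get_calibration("scene")
# tray: bluish dark quad
roi=np.zeros(S.shape[:2],np.uint8);roi[170:225,270:350]=1
hsv=cv2.cvtColor(S,40);print("tray px",S[196,308],"bench",S[240,320])
mm=((S.max(2)<150)&(roi>0)).astype(np.uint8)
k,l,st,ce=cv2.connectedComponentsWithStats(mm);i=1+st[1:,4].argmax();print(st[i])
box=cv2.boxPoints(cv2.minAreaRect(np.c_[np.where(l==i)][:,::-1].astype(np.float32)))
cnt=cv2.findContours((l==i).astype(np.uint8),0,2)[0][0]
ap=cv2.approxPolyDP(cv2.convexHull(cnt),5,True)[:,0];print(ap,plane(cs,ap,.022).round(3))
cv2.imwrite("pics/traycrop.png",cv2.resize(S[160:260,190:350],None,fx=5,fy=5,interpolation=2))
cv2.imwrite("pics/wcrop.png",cv2.resize(im[90:290,0:400],None,fx=2,fy=2,interpolation=2))
E
```

```text
hot base [[0.583 0.14  0.   ]
 [0.58  0.318 0.   ]] same at h [array([0.617, 0.138, 0.   ]), array([0.593, 0.147, 0.05 ]), array([0.569, 0.157, 0.1  ])]Traceback (most recent call last):
  File "<stdin>", line 10, in <module>
  File "h.py", line 7, in plane
    u=cv2.undistortPoints(np.array(px,float).reshape(-1,1,2),K(c),c["dist"])[:,0]
      ~~~~~~~~~~~~~~~~~~~^^^^^^^^^^^^^^^^^^^^^^^^^^^^^^^^^^^^^^^^^^^^^^^^^^^
cv2.error: OpenCV(4.12.0) /io/opencv/modules/calib3d/src/undistort.dispatch.cpp:347: error: (-215:Assertion failed) CV_IS_MAT(_src) && CV_IS_MAT(_dst) && (_src->rows == 1 || _src->cols == 1) && (_dst->rows == 1 || _dst->cols == 1) && _src->cols + _src->rows - 1 == _dst->rows + _dst->cols - 1 && (CV_MAT_TYPE(_src->type) == CV_32FC2 || CV_MAT_TYPE(_src->type) == CV_64FC2) && (CV_MAT_TYPE(_dst->type) == CV_32FC2 || CV_MAT_TYPE(_dst->type) == CV_64FC2) in function 'cvUndistortPointsInternal'
```

```bash
cat > m.py <<'E'
from h import *
import pickle
from bench import get_calibration
s,c=pickle.load(open("w1.pkl","rb"))
im=cv2.imread("pics/w1.png");g=cv2.GaussianBlur(cv2.cvtColor(im,6),(3,3),0)
for n,(x,y) in dict(L=(250,154),M=(137,133)).items():
    w=np.zeros_like(g);cv2.circle(w,(x,y),46,1,-1)
    print(n,g[w>0].min())
    ys,xs=np.where((g<g[w>0].min()+25)&(w>0));P=plane(c,np.c_[xs,ys],.01);q=circ(P,.042)[:2]
    P=P[abs(np.hypot(*(P[:,:2]-q).T)-.042)<.008];print(n,"ring",circ(P,.042).round(4)[:2],len(P))
H=cv2.HoughCircles(g,cv2.HOUGH_GRADIENT,1.2,60,param1=80,param2=22,minRadius=22,maxRadius=42)
for h in H[0]:
    if h[1]<200:
        t=np.linspace(0,6.28,16)[:-1];e=plane(c,np.c_[h[0]+h[2]*np.cos(t),h[1]+h[2]*np.sin(t)],.064);print("circ",h.round(1),circ(e).round(4))
S=cv2.imread("pics/s1.png");cs=get_calibration("scene")
roi=np.zeros(S.shape[:2],np.uint8);roi[170:225,274:350]=1
print("tray px",S[196,308],"bench",S[240,320])
mm=((S.max(2)<150)&(roi>0)).astype(np.uint8)
k,l,st,ce=cv2.connectedComponentsWithStats(mm);i=1+st[1:,4].argmax();print(st[i])
cnt=cv2.findContours((l==i).astype(np.uint8),0,2)[0][0]
ap=cv2.approxPolyDP(cv2.convexHull(cnt),5,True)[:,0];print(ap,plane(cs,ap,.022).round(3))
a=cv2.resize(S[160:260,190:350],(800,500),interpolation=2)[:300]
b=cv2.resize(im[90:290,0:400],(600,300),interpolation=2)
o=np.zeros((600,800,3),np.uint8);o[:300]=a;o[300:,:600]=b
cv2.imwrite("pics/v2.png",o)
E
python3 m.py
```

```text
L 51
L ring [0.5067 0.2099] 700
M 55
M ring [0.4649 0.0765] 751
circ [250.2 165.   37.2] [0.497  0.2099 0.0411]
circ [141.  131.4  37.4] [0.4594 0.0939 0.0398]
circ [ 29.4 139.8  31.8] [ 0.4665 -0.0296  0.0354]
circ [412.2  70.2  29.4] [0.399  0.3755 0.0295]
tray px [133 119 116] bench [151 153 149]
[ 274  177   66   48 2066]
[[338 195]
 [322 222]
 [274 224]
 [274 191]
 [294 177]] [[ 0.736 -0.108  0.022]
 [ 0.597 -0.138  0.022]
 [ 0.492 -0.029  0.022]
 [ 0.611  0.066  0.022]
 [ 0.713  0.059  0.022]]
```

View pics/v2.png

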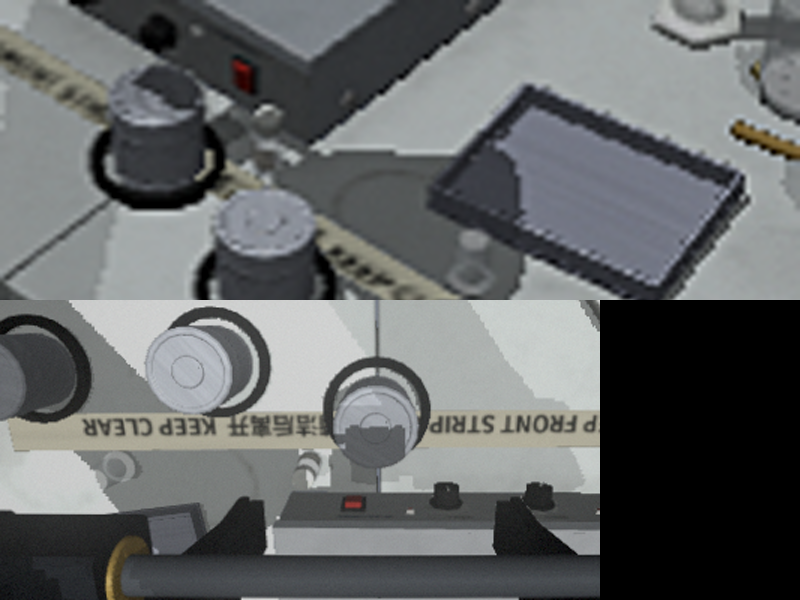

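The scene crop shows the tray rim corners at about (528,88), (745,180), (650,290) and (432,190). The wrist crop shows the tin tops centred at (376,428) and (188,371).

```bash
python3 - <<'E'
from h import *
import pickle
from bench import get_calibration
s,c=pickle.load(open("w1.pkl","rb"));cs=get_calibration("scene")
q=plane(cs,np.array([(528,88),(745,180),(650,290),(432,190)])/5+[190,160],.022);print(q.round(3),q.mean(0).round(3))
print(plane(c,[(250.7,175.3),(125.3,137.3)],.064).round(4))
print(to([.507,.211,.12]),to([.507,.211,.037]))
E
```

```text
[[ 0.714  0.052  0.022]
 [ 0.734 -0.113  0.022]
 [ 0.607 -0.123  0.022]
 [ 0.59   0.038  0.022]] [ 0.661 -0.036  0.022]
[[0.5072 0.2104 0.064 ]
 [0.4642 0.0766 0.064 ]]
(array([-0.  , -0.  , -0.09]), array([-0.12, -0.02,  3.47])) (array([-0.  , -0.  , -0.09]), array([-0.12, -0.02,  5.54]))
```

Emit:
{"op": "drive_tool", "data": {
  "series": [0,0,0,0,0,0.8,1,0,0,0,-0.1,0,1.6,1,0,0,0,-0.12,-0.02,2.4,1,0,0,0,-0.12,-0.02,3.2,1,0,0,0,-0.12,-0.02,4,1,0,0,0,-0.12,-0.02,4.7,1,0,0,0,-0.12,-0.02,5.2,1,0,0,0,-0.12,-0.02,5.4,1,0,0,0,-0.12,-0.02,5.4,1,0,0,0,-0.12,-0.02,5.4,1],
  "grip_force": 40
}}

```text
time: 3.45
ee_pos: [0.5073, 0.2115, 0.0436]
eef_rot: [0.003, 1.0, 0.0, 0.0]
ft_force: [0.3, 0.0, 1.0]
width: 0.0873
grip_force: 0.0
```

Emit:
{"op": "drive_tool", "data": {
  "series": [0,0,0,0,0,0,0,0,0,0,0,0,0,-0.5,0,0,0,0,0,0,-1,0,0,0,0,0,0,-1,0,0,0,0,0,0,-1,0,0,0,0,0,0,-1],
  "grip_force": 40
}}

```text
time: 3.95
ee_pos: [0.5075, 0.2103, 0.0435]
eef_rot: [0.003, 1.0, -0.001, 0.0]
ft_force: [-0.5, -4.2, 6.2]
width: 0.064
grip_force: 40.0
```

Emit:
{"op": "drive_tool", "data": {
  "series": [0,0,0,0,0,-0.2,-1,0,0,0,0,0,-0.6,-1,0,0,0,0,0,-1.1,-1,0,0,0,0,0,-1.7,-1,0,0,0,0,0,-2.3,-1,0,0,0,0,0,-2.9,-1,0,0,0,0,0,-3.5,-1,0,0,0,0,0,-4,-1,0,0,0,0,0,-4,-1,0,0,0,0,0,-4,-1]
}}

```text
time: 4.78
ee_pos: [0.507, 0.2115, 0.2031]
eef_rot: [0.003, 1.0, 0.0, 0.001]
ft_force: [-1.1, -0.9, -4.2]
width: 0.0643
grip_force: 40.0
```

```bash
cat > st.py <<'E'
from h import *
from bench import telemetry
s=telemetry.read_state();print(round(s["time"],2),s["ee_pos"].round(4),"j",s["joint_positions"].round(2),"rpy",R.from_quat(s["eef_rot"]).as_euler("ZYX",degrees=True).round(2))
print("F",s["ft_force"].round(2),"T",s["torque"].round(4),"w",round(s["width"],4),"g",round(s["grip_force"],1))
E
python3 st.py
```

```text
4.78 [0.507  0.2115 0.2031] j [ 0.26  0.31 -0.87  1.69  0.24  1.26  0.9 ] rpy [1.7967e+02 8.0000e-02 1.7999e+02]
F [-1.05 -0.88 -4.24] T [ 0.1183 -0.1303  0.0369] w 0.0643 g 40.0
```

Emit:
{"op": "drive_tool", "data": {
  "series": [1.1,0,0,0,0,0,-1,2.4,0,0,0,0,0,-1,3.8,0,0,0,0,0,-1,5.2,0,0,0,0,0,-1,6.4,0,0,0,0,0,-1,6.6,0,0,0,0,0,-1,6.6,0,0,0,0,0,-1,6.6,0,0,0,0,0,-1]
}}

```text
time: 5.45
ee_pos: [0.5068, 0.2111, 0.2016]
eef_rot: [0.003, 0.959, -0.283, -0.002]
ft_force: [0.2, -0.6, -4.4]
width: 0.064
grip_force: 40.0
```

```bash
python3 st.py
```

```text
5.45 [0.5068 0.2111 0.2016] j [-0.18  0.54 -0.74  1.5   0.68  1.73  0.57] rpy [ 1.7967e+02 -9.0000e-02 -1.4712e+02]
F [ 0.2  -0.58 -4.43] T [ 1.1531 -0.1692  0.0359] w 0.064 g 40.0
```

Emit:
{"op": "drive_tool", "data": {
  "series": [-1.2,0,0,0,0,0,-1,-2.6,0,0,0,0,0,-1,-4,0,0,0,0,0,-1,-5.4,0,0,0,0,0,-1,-6.3,0,0,0,0,0,-1,-6.6,0,0,0,0,0,-1,-6.6,0,0,0,0,0,-1,-6.6,0,0,0,0,0,-1,-6.6,0,0,0,0,0,-1,-6.6,0,0,0,0,0,-1]
}}

```text
time: 6.28
ee_pos: [0.5067, 0.2119, 0.2028]
eef_rot: [0.002, 1.0, -0.0, 0.0]
ft_force: [-0.1, 0.7, -4.9]
width: 0.0641
grip_force: 40.0
```

```bash
python3 st.py
```

```text
6.28 [0.5067 0.2119 0.2028] j [ 0.27  0.31 -0.89  1.68  0.25  1.27  0.9 ] rpy [ 1.7972e+02  2.0000e-02 -1.7998e+02]
F [-0.11  0.66 -4.94] T [ 0.0734 -0.1403 -0.0131] w 0.0641 g 40.0
```

Emit:
{"op": "drive_tool", "data": {
  "series": [0,0,0,0,0,0,-1]
}}

```text
time: 6.37
ee_pos: [0.5066, 0.2121, 0.2027]
eef_rot: [0.002, 1.0, -0.0, -0.0]
ft_force: [0.1, 0.0, -4.3]
width: 0.0645
grip_force: 40.0
```

```bash
python3 st.py
```

```text
6.37 [0.5066 0.2121 0.2027] j [ 0.27  0.31 -0.89  1.68  0.25  1.27  0.9 ] rpy [ 179.75   -0.   -179.99]
F [ 0.15  0.01 -4.3 ] T [ 0.1018 -0.1818  0.0218] w 0.0645 g 40.0
```

```bash
cat > avg.py <<'E'
from bench import telemetry,camera
import numpy as np
F=[];T=[]
for _ in range(12):
    camera("wrist");s=telemetry.read_state();F.append(s["ft_force"]);T.append(s["torque"])
F=np.array(F);T=np.array(T)
print(round(s["time"],2),s["ee_pos"].round(4),"F",F.mean(0).round(3),"T",T.mean(0).round(4),"se",(T.std(0)/12**.5).round(4),"w",round(s["width"],4))
E
python3 avg.py
```

```text
6.97 [0.5069 0.2113 0.2028] F [-0.157  0.081 -3.794] T [ 0.0738 -0.1292 -0.0042] se [0.0074 0.008  0.0065] w 0.064
```

Emit:
{"op": "drive_tool", "data": {
  "series": [-1.1,0,0,0,0,0,-1,-2.4,0,0,0,0,0,-1,-3.8,0,0,0,0,0,-1,-5.2,0,0,0,0,0,-1,-6.4,0,0,0,0,0,-1,-6.6,0,0,0,0,0,-1,-6.6,0,0,0,0,0,-1,-6.6,0,0,0,0,0,-1]
}}

```text
time: 7.63
ee_pos: [0.5067, 0.2118, 0.2029]
eef_rot: [0.002, 0.959, 0.283, 0.001]
ft_force: [0.6, 0.6, -3.2]
width: 0.0639
grip_force: 40.0
```

```bash
python3 st.py
```

```text
7.63 [0.5067 0.2118 0.2029] j [ 0.75  0.3  -1.02  1.85 -0.35  1.02  1.5 ] rpy [ 1.7972e+02 -1.0000e-02  1.4716e+02]
F [ 0.56  0.62 -3.2 ] T [-1.0155 -0.1656 -0.0193] w 0.0639 g 40.0
```

Emit:
{"op": "drive_tool", "data": {
  "series": [1.2,0,0,0,0,0,-1,2.6,0,0,0,0,0,-1,4,0,0,0,0,0,-1,5.4,0,0,0,0,0,-1,6.3,0,0,0,0,0,-1,6.6,0,0,0,0,0,-1,6.6,0,0,0,0,0,-1,6.6,0,0,0,0,0,-1,6.6,0,0,0,0,0,-1]
}}

```text
time: 8.38
ee_pos: [0.5069, 0.2118, 0.2031]
eef_rot: [0.003, 1.0, 0.0, 0.001]
ft_force: [-0.2, 0.4, -3.4]
width: 0.0644
grip_force: 40.0
```

```bash
python3 avg.py; python3 st.py
```

```text
8.98 [0.5069 0.2112 0.2027] F [-0.028  0.094 -4.135] T [ 0.1357 -0.1232 -0.0082] se [0.0086 0.0081 0.008 ] w 0.0645
8.98 [0.5069 0.2112 0.2027] j [ 0.27  0.31 -0.88  1.68  0.25  1.27  0.9 ] rpy [ 179.65    0.   -180.  ]
F [-0.53  0.64 -4.4 ] T [ 0.1682 -0.1244 -0.0037] w 0.0645 g 40.0
```

Emit:
{"op": "drive_tool", "data": {
  "series": [0,0,0,0,0,0.5,-1,0,0,0,0,0,1.2,-1,0,0,0,0,0,1.9,-1,0,0,0,0,0,2.6,-1,0,0,0,0,0,3.2,-1,0,0,0,0,0,3.6,-1,0,0,0,0,0,3.85,-1,0,0,0,0,0,3.98,-1,0,0,0,0,0,4,-1,0,0,0,0,0,4,-1]
}}

```text
time: 9.82
ee_pos: [0.5074, 0.2115, 0.0436]
eef_rot: [0.003, 1.0, 0.0, 0.0]
ft_force: [0.0, -0.4, -3.9]
width: 0.0643
grip_force: 40.0
```

```bash
python3 st.py
```

```text
9.82 [0.5074 0.2115 0.0436] j [ 0.18  0.5  -0.79  1.83  0.42  0.99  0.77] rpy [1.7966e+02 5.0000e-02 1.8000e+02]
F [ 0.04 -0.41 -3.88] T [ 0.1571 -0.1037 -0.0123] w 0.0643 g 40.0
```

Emit:
{"op": "drive_tool", "data": {
  "series": [0,0,0,0,0,0.02,-1,0,0,0,0,0,0.04,-1,0,0,0,0,0,0.04,-0.5,0,0,0,0,0,0.04,0.3,0,0,0,0,0,0.04,1,0,0,0,0,0,0.04,1,0,0,0,0,0,0.04,1]
}}

```text
time: 10.4
ee_pos: [0.5077, 0.2116, 0.042]
eef_rot: [0.003, 1.0, 0.0, 0.001]
ft_force: [-0.4, 0.2, 0.8]
width: 0.0767
grip_force: 0.0
```

Emit:
{"op": "drive_tool", "data": {
  "series": [0,0,0,0,0,-0.4,1,0,0,0,0,0,-1,1,0,0,0,0,0,-1.8,1,0,0,0,0,0,-2.6,1,0,0,0,0.2,-0.7,-2.9,1,0,0,0,0.5,-1.5,-2.9,1,0,0,0,0.75,-2.3,-2.9,1,0,0,0,1,-3,-2.9,1,0,0,0,1.07,-3.37,-2.9,1,0,0,0,1.07,-3.37,-2.9,1]
}}

```text
time: 11.23
ee_pos: [0.4632, 0.0728, 0.1574]
eef_rot: [0.005, 1.0, -0.001, 0.0]
ft_force: [0.6, 0.8, -0.4]
width: 0.087
grip_force: 0.0
```

```bash
python3 - <<'E'
from h import *
from bench import camera,get_calibration
exec(open("st.py").read())
print(to([.4642,.0766,.043]))
c=get_calibration("wrist");a=camera("wrist");b=camera("side")
cv2.imwrite("pics/v3.png",cv2.resize(np.vstack([a,b]),None,fx=.78,fy=.78,interpolation=3)[...,::-1])
E
```

```text
11.23 [0.4632 0.0728 0.1574] j [ 0.56  0.14 -0.86  1.93  0.12  1.12  1.22] rpy [ 1.7938e+02  5.0000e-02 -1.7986e+02]
F [ 0.62  0.82 -0.45] T [ 0.0569 -0.1749  0.0141] w 0.087 g 0.0
(array([-0.03,  0.01, -0.12]), array([-0.02,  0.1 ,  2.86]))
```

View pics/v3.png

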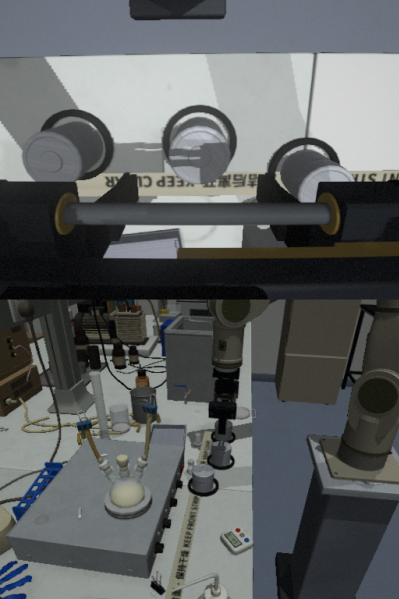

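The left tin stands in its ring again: wrist view (310,175), side view (203,478). The middle tin is under the gripper at (200,150), and the right tin's top is at (55,155).

Emit:
{"op": "drive_tool", "data": {
  "series": [0,0,0,0,0.04,0.6,1,0,0,0,0,0.08,1.3,1,0,0,0,0,0.08,2,1,0,0,0,0,0.08,2.5,1,0,0,0,0,0.08,2.75,1,0,0,0,0,0.08,2.85,1,0,0,0,0,0.08,2.85,0,0,0,0,0,0.08,2.85,-1,0,0,0,0,0.08,2.85,-1,0,0,0,0,0.08,2.85,-1],
  "grip_force": 40
}}

```text
time: 12.17
ee_pos: [0.4642, 0.0794, 0.0442]
eef_rot: [0.003, 1.0, -0.001, 0.001]
ft_force: [0.1, -4.0, 3.7]
width: 0.0683
grip_force: 2.4
```

Emit:
{"op": "drive_tool", "data": {
  "series": [0,0,0,0,0,0,-1,0,0,0,0,0,0,-1,0,0,0,0,0,0,-1]
}}

```text
time: 12.42
ee_pos: [0.4643, 0.079, 0.0442]
eef_rot: [0.003, 1.0, -0.001, 0.001]
ft_force: [-0.4, -4.6, 7.1]
width: 0.0638
grip_force: 40.0
```

```bash
python3 st.py
```

```text
12.42 [0.4643 0.079  0.0442] j [ 0.47  0.33 -0.81  2.03  0.3   0.9   1.06] rpy [ 1.7960e+02  1.1000e-01 -1.7992e+02]
F [-0.42 -4.64  7.14] T [-1.1098  0.0322 -0.1078] w 0.0638 g 40.0
```

Emit:
{"op": "drive_tool", "data": {
  "series": [0,0,0,0,0,-0.2,-1,0,0,0,0,0,-0.6,-1,0,0,0,0,0,-1.1,-1,0,0,0,0,0,-1.7,-1,0,0,0,0,0,-2.3,-1,0,0,0,0,0,-2.9,-1,0,0,0,0,0,-3.5,-1,0,0,0,0,0,-4,-1,0,0,0,0,0,-4,-1,0,0,0,0,0,-4,-1]
}}

```text
time: 13.25
ee_pos: [0.4635, 0.0802, 0.2038]
eef_rot: [0.003, 1.0, -0.0, 0.001]
ft_force: [-0.5, -0.1, -4.2]
width: 0.0639
grip_force: 40.0
```

Emit:
{"op": "drive_tool", "data": {
  "series": [1.1,0,0,0,0,0,-1,2.4,0,0,0,0,0,-1,3.8,0,0,0,0,0,-1,5.2,0,0,0,0,0,-1,6.4,0,0,0,0,0,-1,6.6,0,0,0,0,0,-1,6.6,0,0,0,0,0,-1,6.6,0,0,0,0,0,-1]
}}

```text
time: 13.92
ee_pos: [0.463, 0.0798, 0.2021]
eef_rot: [0.002, 0.959, -0.283, -0.002]
ft_force: [0.0, -0.3, -2.5]
width: 0.064
grip_force: 40.0
```

```bash
python3 st.py
```

```text
13.92 [0.463  0.0798 0.2021] j [ 0.18  0.33 -0.9   1.79  0.66  1.59  0.68] rpy [ 1.7968e+02 -1.3000e-01 -1.4716e+02]
F [ 0.04 -0.33 -2.54] T [ 1.1876 -0.1558 -0.0069] w 0.064 g 40.0
```

Emit:
{"op": "drive_tool", "data": {
  "series": [-1.2,0,0,0,0,0,-1,-2.6,0,0,0,0,0,-1,-4,0,0,0,0,0,-1,-5.4,0,0,0,0,0,-1,-6.3,0,0,0,0,0,-1,-6.6,0,0,0,0,0,-1,-6.6,0,0,0,0,0,-1,-6.6,0,0,0,0,0,-1,-6.6,0,0,0,0,0,-1]
}}

```text
time: 14.67
ee_pos: [0.4634, 0.0797, 0.2034]
eef_rot: [0.003, 1.0, -0.001, 0.001]
ft_force: [0.3, 1.4, -2.8]
width: 0.0639
grip_force: 40.0
```

```bash
python3 avg.py;python3 st.py
```

```text
15.27 [0.4633 0.0801 0.2031] F [ 0.034  0.217 -3.458] T [ 0.1144 -0.1249 -0.0044] se [0.0068 0.0104 0.0063] w 0.0642
15.27 [0.4633 0.0801 0.2031] j [ 0.63  0.09 -0.92  1.87  0.08  1.22  1.25] rpy [ 179.68   -0.   -180.  ]
F [-0.46  1.   -2.87] T [ 0.1336 -0.0933  0.0168] w 0.0642 g 40.0
```

Emit:
{"op": "drive_tool", "data": {
  "series": [-1.1,0,0,0,0,0,-1,-2.4,0,0,0,0,0,-1,-3.8,0,0,0,0,0,-1,-5.2,0,0,0,0,0,-1,-6.4,0,0,0,0,0,-1,-6.6,0,0,0,0,0,-1,-6.6,0,0,0,0,0,-1,-6.6,0,0,0,0,0,-1]
}}

```text
time: 15.93
ee_pos: [0.4633, 0.0805, 0.2032]
eef_rot: [0.002, 0.959, 0.283, 0.001]
ft_force: [0.1, -0.5, -2.9]
width: 0.0632
grip_force: 40.0
```

```bash
python3 st.py
```

```text
15.93 [0.4633 0.0805 0.2032] j [ 0.9   0.15 -0.83  1.93 -0.5   1.19  1.84] rpy [ 1.7973e+02 -2.0000e-02  1.4716e+02]
F [ 0.08 -0.54 -2.92] T [-0.9009 -0.1225  0.014 ] w 0.0632 g 40.0
```

Emit:
{"op": "drive_tool", "data": {
  "series": [1.2,0,0,0,0,0,-1,2.6,0,0,0,0,0,-1,4,0,0,0,0,0,-1,5.4,0,0,0,0,0,-1,6.3,0,0,0,0,0,-1,6.6,0,0,0,0,0,-1,6.6,0,0,0,0,0,-1,6.6,0,0,0,0,0,-1,6.6,0,0,0,0,0,-1]
}}

```text
time: 16.68
ee_pos: [0.4634, 0.0803, 0.2034]
eef_rot: [0.003, 1.0, 0.0, 0.0]
ft_force: [0.1, -1.0, -4.4]
width: 0.0636
grip_force: 40.0
```

```bash
python3 avg.py; python3 st.py
```

```text
17.28 [0.4634 0.0799 0.2032] F [ 0.106  0.047 -3.805] T [ 0.1061 -0.1368 -0.0054] se [0.0107 0.0106 0.0133] w 0.0639
17.28 [0.4634 0.0799 0.2032] j [ 0.62  0.09 -0.92  1.87  0.08  1.22  1.25] rpy [179.65   0.   180.  ]
F [ 0.77 -0.12 -3.48] T [ 0.0973 -0.1189 -0.0231] w 0.0639 g 40.0
```

Emit:
{"op": "drive_tool", "data": {
  "series": [0,0,0,0,0,0.5,-1,0,0,0,0,0,1.2,-1,0,0,0,0,0,1.9,-1,0,0,0,0,0,2.6,-1,0,0,0,0,0,3.2,-1,0,0,0,0,0,3.6,-1,0,0,0,0,0,3.85,-1,0,0,0,0,0,3.98,-1,0,0,0,0,0,4.03,-1,0,0,0,0,0,4.04,-1]
}}

```text
time: 18.12
ee_pos: [0.4631, 0.0798, 0.0435]
eef_rot: [0.003, 1.0, -0.001, -0.001]
ft_force: [-19.3, -4.8, 35.4]
width: 0.0638
grip_force: 40.0
```

```bash
python3 st.py
```

```text
18.12 [0.4631 0.0798 0.0435] j [ 0.5   0.34 -0.85  2.03  0.33  0.91  1.04] rpy [ 1.7963e+02 -1.0000e-01 -1.7986e+02]
F [-19.32  -4.79  35.44] T [-0.8716  3.9529 -0.2162] w 0.0638 g 40.0
```

Emit:
{"op": "drive_tool", "data": {
  "series": [0,0,0,0,0,0,-1,0,0,0,0,0,0,-0.5,0,0,0,0,0,0,0.3,0,0,0,0,0,0,1,0,0,0,0,0,0,1,0,0,0,0,0,0,1,0,0,0,0,0,0,1]
}}

```text
time: 18.7
ee_pos: [0.464, 0.08, 0.0421]
eef_rot: [0.003, 1.0, 0.0, 0.001]
ft_force: [0.3, 1.0, -0.6]
width: 0.0821
grip_force: 0.0
```

Emit:
{"op": "drive_tool", "data": {
  "series": [0,0,0,0,0,-0.4,1,0,0,0,0,0,-1,1,0,0,0,0,0,-1.8,1,0,0,0,0,0,-2.6,1,0,0,0,0,-0.8,-2.9,1,0,0,0,0,-1.7,-2.9,1,0,0,0,0,-2.6,-2.9,1,0,0,0,-0.06,-3.4,-2.9,1,0,0,0,-0.06,-3.9,-2.9,1,0,0,0,-0.06,-3.95,-2.9,1]
}}

```text
time: 19.53
ee_pos: [0.4646, -0.0826, 0.1576]
eef_rot: [0.006, 1.0, -0.001, 0.0]
ft_force: [-0.2, -0.2, -0.8]
width: 0.0873
grip_force: 0.0
```

```bash
python3 - <<'E'
from h import *
from bench import camera,get_calibration
exec(open("st.py").read())
c=get_calibration("wrist");a=camera("wrist");b=camera("side")
import pickle;pickle.dump(c,open("w4.pkl","wb"));cv2.imwrite("pics/w4.png",a[...,::-1])
cv2.imwrite("pics/v4.png",cv2.resize(np.vstack([a,b]),None,fx=.78,fy=.78,interpolation=3)[...,::-1])
E
```

```text
19.53 [ 0.4646 -0.0826  0.1576] j [ 0.84  0.14 -0.8   1.93  0.11  1.12  1.56] rpy [ 1.7933e+02  1.0000e-02 -1.7994e+02]
F [-0.21 -0.17 -0.85] T [ 0.145  -0.106  -0.0264] w 0.0873 g 0.0
```

View pics/v4.png

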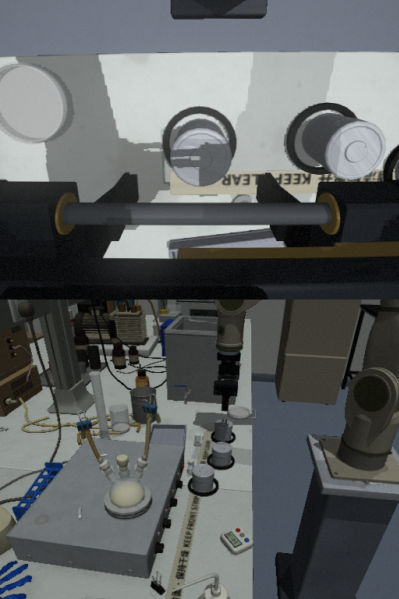

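The middle tin stands in its ring (wrist view (355,150)). The right tin's top is centred at about (203,153) in the wrist view.

```bash
python3 - <<'E'
from h import *
import pickle
c=pickle.load(open("w4.pkl","rb"));im=cv2.imread("pics/w4.png");g=cv2.cvtColor(im,6)
w=np.zeros_like(g);cv2.circle(w,(256,180),50,1,-1)
ys,xs=np.where((g<g[w>0].min()+20)&(w>0)&(np.arange(384)[:,None]<175));P=plane(c,np.c_[xs,ys],.01)
q=circ(P,.042);P=P[abs(np.hypot(*(P[:,:2]-q[:2]).T)-.042)<.007];print("ring",circ(P,.042),len(P))
p=plane(c,[(203/.78,153/.78)],.064)[0];print(p,to([p[0],p[1],.043],180))
E
```

```text
ring [ 0.46908618 -0.07935679  0.04      ] 285
[ 0.46177371 -0.07613525  0.064     ] (array([ 0.  ,  0.  , -0.09]), array([0.08, 0.06, 2.87]))
```

Emit:
{"op": "drive_tool", "data": {
  "series": [0,0,0,0,0.03,0.6,1,0,0,0,0,0.05,1.3,1,0,0,0,0,0.05,2,1,0,0,0,0,0.05,2.5,1,0,0,0,0,0.05,2.75,1,0,0,0,0,0.05,2.85,1,0,0,0,0,0.05,2.85,0,0,0,0,0,0.05,2.85,-1,0,0,0,0,0.05,2.85,-1,0,0,0,0,0.05,2.85,-1],
  "grip_force": 40
}}

```text
time: 20.47
ee_pos: [0.4657, -0.0766, 0.0447]
eef_rot: [0.003, 1.0, -0.001, 0.001]
ft_force: [-0.2, -4.3, 1.9]
width: 0.0682
grip_force: 2.1
```

Emit:
{"op": "drive_tool", "data": {
  "series": [0,0,0,0,0,0,-1,0,0,0,0,0,0,-1,0,0,0,0,0,0,-1]
}}

```text
time: 20.72
ee_pos: [0.4656, -0.077, 0.0447]
eef_rot: [0.003, 1.0, -0.001, 0.001]
ft_force: [-0.8, -3.8, 7.1]
width: 0.0638
grip_force: 40.0
```

```bash
python3 st.py
```

```text
20.72 [ 0.4656 -0.077   0.0447] j [ 0.75  0.32 -0.76  2.03  0.28  0.9   1.41] rpy [ 1.7962e+02  1.0000e-01 -1.7990e+02]
F [-0.82 -3.83  7.11] T [-0.7333  0.0912  0.021 ] w 0.0638 g 40.0
```

Emit:
{"op": "drive_tool", "data": {
  "series": [0,0,0,0,0,-0.2,-1,0,0,0,0,0,-0.6,-1,0,0,0,0,0,-1.1,-1,0,0,0,0,0,-1.7,-1,0,0,0,0,0,-2.3,-1,0,0,0,0,0,-2.9,-1,0,0,0,0,0,-3.5,-1,0,0,0,0,0,-4,-1,0,0,0,0,0,-4,-1,0,0,0,0,0,-4,-1]
}}

```text
time: 21.55
ee_pos: [0.465, -0.0759, 0.2041]
eef_rot: [0.003, 1.0, -0.0, 0.001]
ft_force: [1.1, 0.1, -4.9]
width: 0.0643
grip_force: 40.0
```

Emit:
{"op": "drive_tool", "data": {
  "series": [1.1,0,0,0,0,0,-1,2.4,0,0,0,0,0,-1,3.8,0,0,0,0,0,-1,5.2,0,0,0,0,0,-1,6.4,0,0,0,0,0,-1,6.6,0,0,0,0,0,-1,6.6,0,0,0,0,0,-1,6.6,0,0,0,0,0,-1]
}}

```text
time: 22.22
ee_pos: [0.4643, -0.0762, 0.2024]
eef_rot: [0.003, 0.959, -0.282, -0.002]
ft_force: [-0.8, -1.0, -3.3]
width: 0.0643
grip_force: 40.0
```

```bash
python3 st.py
```

```text
22.22 [ 0.4643 -0.0762  0.2024] j [ 0.54  0.18 -0.91  1.92  0.68  1.41  0.97] rpy [ 1.7966e+02 -1.5000e-01 -1.4722e+02]
F [-0.79 -0.99 -3.27] T [ 1.1352 -0.0809  0.0643] w 0.0643 g 40.0
```

Emit:
{"op": "drive_tool", "data": {
  "series": [-1.2,0,0,0,0,0,-1,-2.6,0,0,0,0,0,-1,-4,0,0,0,0,0,-1,-5.4,0,0,0,0,0,-1,-6.3,0,0,0,0,0,-1,-6.6,0,0,0,0,0,-1,-6.6,0,0,0,0,0,-1,-6.6,0,0,0,0,0,-1,-6.6,0,0,0,0,0,-1]
}}

```text
time: 22.97
ee_pos: [0.4649, -0.0763, 0.2038]
eef_rot: [0.003, 1.0, -0.0, 0.001]
ft_force: [1.2, 0.8, -4.2]
width: 0.0643
grip_force: 40.0
```

```bash
python3 avg.py;python3 st.py
```

```text
23.57 [ 0.4648 -0.076   0.2036] F [-1.620e-01 -2.000e-03 -3.695e+00] T [ 0.1236 -0.1329 -0.0055] se [0.0076 0.011  0.0093] w 0.0643
23.57 [ 0.4648 -0.076   0.2036] j [ 0.88  0.08 -0.83  1.87  0.06  1.22  1.59] rpy [ 179.67    0.   -179.99]
F [-0.53 -0.15 -3.05] T [ 0.1395 -0.1479  0.0024] w 0.0643 g 40.0
```

Emit:
{"op": "drive_tool", "data": {
  "series": [-1.1,0,0,0,0,0,-1,-2.4,0,0,0,0,0,-1,-3.8,0,0,0,0,0,-1,-5.2,0,0,0,0,0,-1,-6.4,0,0,0,0,0,-1,-6.6,0,0,0,0,0,-1,-6.6,0,0,0,0,0,-1,-6.6,0,0,0,0,0,-1]
}}

```text
time: 24.23
ee_pos: [0.465, -0.0754, 0.2036]
eef_rot: [0.002, 0.959, 0.283, 0.001]
ft_force: [-1.1, 0.7, -3.1]
width: 0.0642
grip_force: 40.0
```

```bash
python3 st.py
```

```text
24.23 [ 0.465  -0.0754  0.2036] j [ 1.08  0.29 -0.76  1.8  -0.36  1.34  2.01] rpy [179.73   0.   147.16]
F [-1.07  0.72 -3.12] T [-0.9538 -0.1078  0.0425] w 0.0642 g 40.0
```

Emit:
{"op": "drive_tool", "data": {
  "series": [1.2,0,0,0,0,0,-1,2.6,0,0,0,0,0,-1,4,0,0,0,0,0,-1,5.4,0,0,0,0,0,-1,6.3,0,0,0,0,0,-1,6.6,0,0,0,0,0,-1,6.6,0,0,0,0,0,-1,6.6,0,0,0,0,0,-1,6.6,0,0,0,0,0,-1]
}}

```text
time: 24.98
ee_pos: [0.4649, -0.0758, 0.2039]
eef_rot: [0.003, 1.0, -0.0, 0.0]
ft_force: [-0.2, -0.0, -4.1]
width: 0.0642
grip_force: 40.0
```

```bash
python3 avg.py; python3 st.py
```

```text
25.58 [ 0.4648 -0.0761  0.2035] F [-0.216 -0.008 -3.624] T [ 0.0928 -0.1211  0.0079] se [0.007  0.0055 0.0072] w 0.0646
25.58 [ 0.4648 -0.0761  0.2035] j [ 0.86  0.08 -0.82  1.87  0.06  1.22  1.59] rpy [179.66   0.   180.  ]
F [ 0.33 -0.79 -3.78] T [ 0.1063 -0.1178 -0.0158] w 0.0646 g 40.0
```

Emit:
{"op": "drive_tool", "data": {
  "series": [0,0,0,0,0,0.5,-1,0,0,0,0,0,1.2,-1,0,0,0,0,0,1.9,-1,0,0,0,0,0,2.6,-1,0,0,0,0,0,3.2,-1,0,0,0,0,0,3.6,-1,0,0,0,0,0,3.85,-1,0,0,0,0,0,3.96,-1,0,0,0,0,0,4,-1,0,0,0,0,0,4.01,-1]
}}

```text
time: 26.42
ee_pos: [0.4641, -0.0758, 0.0446]
eef_rot: [0.003, 1.0, -0.001, -0.001]
ft_force: [-17.0, 2.9, 24.7]
width: 0.064
grip_force: 40.0
```

Emit:
{"op": "drive_tool", "data": {
  "series": [0,0,0,0,0,0.02,-1,0,0,0,0,0,0.02,-0.5,0,0,0,0,0,0.02,0.3,0,0,0,0,0,0.02,1,0,0,0,0,0,0.02,1,0,0,0,0,0,0.02,1,0,0,0,0,0,0.02,1]
}}

```text
time: 27.0
ee_pos: [0.4656, -0.0763, 0.0431]
eef_rot: [0.003, 1.0, -0.0, 0.001]
ft_force: [-0.5, 0.2, -0.1]
width: 0.0823
grip_force: 0.0
```

Emit:
{"op": "drive_tool", "data": {
  "series": [0,0,0,0,0,-0.4,1,0,0,0,0,0,-1,1,0,0,0,0,0,-1.8,1,0,0,0,0,0,-2.6,1,0,0,0,-0.1,0.8,-2.9,1,0,0,0,-0.2,1.7,-2.9,1,0,0,0,-0.4,2.6,-2.9,1,0,0,0,-0.6,3.5,-2.9,1,0,0,0,-0.8,4.4,-2.9,1,0,0,0,-0.9,5.3,-2.9,1]
}}

```text
time: 27.83
ee_pos: [0.5029, 0.1372, 0.1588]
eef_rot: [0.004, 1.0, 0.0, 0.001]
ft_force: [0.4, -0.4, -0.2]
width: 0.0873
grip_force: 0.0
```

```bash
python3 - <<'E'
from h import *
from bench import camera,get_calibration
exec(open("st.py").read())
c=get_calibration("wrist");a=camera("wrist");b=camera("side")
print(to([.507,.211,.12]))
import pickle;pickle.dump(c,open("w5.pkl","wb"));cv2.imwrite("pics/w5.png",a[...,::-1])
cv2.imwrite("pics/v5.png",cv2.resize(np.vstack([a,b]),None,fx=.78,fy=.78,interpolation=3)[...,::-1])
E
```

```text
27.83 [0.5029 0.1372 0.1588] j [ 0.47  0.3  -0.94  1.8   0.27  1.17  1.01] rpy [1.7959e+02 7.0000e-02 1.7999e+02]
F [ 0.44 -0.4  -0.23] T [ 0.1077 -0.1393 -0.0321] w 0.0873 g 0.0
(array([0.05, 0.01, 0.03]), array([-0.14,  1.7 ,  0.98]))
```

View pics/v5.png

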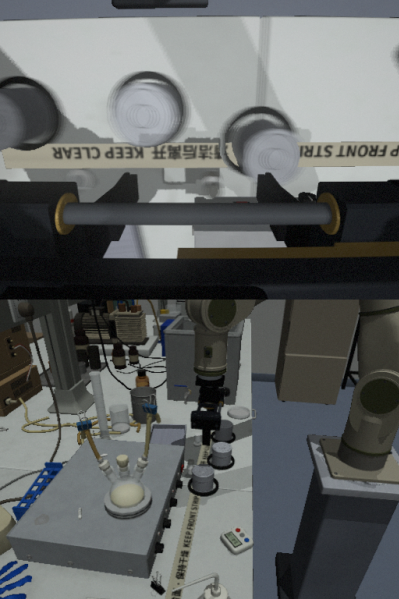

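All three tins stand in their rings: wrist view (20,115), (147,108) and (268,148), with the image blurred by the arm's motion. Next I'll take the left tin again.

Emit:
{"op": "drive_tool", "data": {
  "series": [0,0,0,-0.05,0.7,0,1,0,0,0,-0.1,1.4,0,1,0,0,0,-0.15,1.9,0.2,1,0,0,0,-0.15,1.9,0.8,1,0,0,0,-0.15,1.9,1.5,1,0,0,0,-0.15,1.9,2.1,1,0,0,0,-0.15,1.9,2.6,1,0,0,0,-0.15,1.9,2.85,1,0,0,0,-0.15,1.9,2.87,1,0,0,0,-0.15,1.9,2.87,0.5],
  "grip_force": 40
}}

```text
time: 28.77
ee_pos: [0.5087, 0.2117, 0.0439]
eef_rot: [0.003, 1.0, 0.0, -0.0]
ft_force: [-0.5, 0.6, 0.9]
width: 0.0847
grip_force: 0.0
```

Emit:
{"op": "drive_tool", "data": {
  "series": [0,0,0,0,0,0,-0.5,0,0,0,0,0,0,-1,0,0,0,0,0,0,-1,0,0,0,0,0,0,-1,0,0,0,0,0,0,-1,0,0,0,0,0,0,-1]
}}

```text
time: 29.27
ee_pos: [0.5091, 0.2117, 0.0445]
eef_rot: [0.003, 1.0, -0.0, 0.001]
ft_force: [0.1, -1.7, 6.9]
width: 0.064
grip_force: 40.0
```

```bash
python3 st.py
```

```text
29.27 [0.5091 0.2117 0.0445] j [ 0.23  0.53 -0.86  1.82  0.47  1.    0.74] rpy [ 1.7965e+02  8.0000e-02 -1.8000e+02]
F [ 0.1  -1.71  6.91] T [-0.2334  0.1302  0.0283] w 0.064 g 40.0
```

Emit:
{"op": "drive_tool", "data": {
  "series": [0,0,0,0,0,-0.2,-1,0,0,0,0,0,-0.6,-1,0,0,0,0,0,-1.1,-1,0,0,0,0,0,-1.7,-1,0,0,0,0,0,-2.3,-1,0,0,0,0,0,-2.9,-1,0,0,0,0,0,-3.5,-1,0,0,0,0,0,-4,-1,0,0,0,0,0,-4,-1,0,0,0,0,0,-4,-1]
}}

```text
time: 30.1
ee_pos: [0.5086, 0.2117, 0.2039]
eef_rot: [0.003, 1.0, -0.0, 0.001]
ft_force: [0.5, -0.4, -4.7]
width: 0.064
grip_force: 40.0
```

Emit:
{"op": "drive_tool", "data": {
  "series": [1.1,0,0,0,0,0,-1,2.4,0,0,0,0,0,-1,3.8,0,0,0,0,0,-1,5.2,0,0,0,0,0,-1,6.4,0,0,0,0,0,-1,6.6,0,0,0,0,0,-1,6.6,0,0,0,0,0,-1,6.6,0,0,0,0,0,-1]
}}

```text
time: 30.77
ee_pos: [0.5085, 0.2114, 0.2024]
eef_rot: [0.003, 0.959, -0.283, -0.002]
ft_force: [-1.0, 0.1, -3.4]
width: 0.0643
grip_force: 40.0
```

Emit:
{"op": "drive_tool", "data": {
  "series": [-1.2,0,0,0,0,0,-1,-2.6,0,0,0,0,0,-1,-4,0,0,0,0,0,-1,-5.4,0,0,0,0,0,-1,-6.3,0,0,0,0,0,-1,-6.6,0,0,0,0,0,-1,-6.6,0,0,0,0,0,-1,-6.6,0,0,0,0,0,-1,-6.6,0,0,0,0,0,-1]
}}

```text
time: 31.52
ee_pos: [0.5081, 0.2123, 0.2036]
eef_rot: [0.002, 1.0, -0.001, -0.0]
ft_force: [-0.7, 0.3, -4.1]
width: 0.0642
grip_force: 40.0
```

```bash
sed -i 's/range(12)/range(30)/;s/12\*\*/30**/' avg.py; python3 avg.py
```

```text
33.02 [0.5085 0.2117 0.2036] F [ 0.07   0.176 -3.905] T [ 0.0684 -0.1315 -0.0023] se [0.0041 0.0056 0.007 ] w 0.0644
```

Emit:
{"op": "drive_tool", "data": {
  "series": [-1.1,0,0,0,0,0,-1,-2.4,0,0,0,0,0,-1,-3.8,0,0,0,0,0,-1,-5.2,0,0,0,0,0,-1,-6.4,0,0,0,0,0,-1,-6.6,0,0,0,0,0,-1,-6.6,0,0,0,0,0,-1,-6.6,0,0,0,0,0,-1]
}}

```text
time: 33.68
ee_pos: [0.5084, 0.2121, 0.2037]
eef_rot: [0.002, 0.959, 0.283, 0.001]
ft_force: [-0.6, 0.0, -2.6]
width: 0.0646
grip_force: 40.0
```

Emit:
{"op": "drive_tool", "data": {
  "series": [1.2,0,0,0,0,0,-1,2.6,0,0,0,0,0,-1,4,0,0,0,0,0,-1,5.4,0,0,0,0,0,-1,6.3,0,0,0,0,0,-1,6.6,0,0,0,0,0,-1,6.6,0,0,0,0,0,-1,6.6,0,0,0,0,0,-1,6.6,0,0,0,0,0,-1]
}}

```text
time: 34.43
ee_pos: [0.5085, 0.2122, 0.2039]
eef_rot: [0.003, 1.0, 0.0, 0.0]
ft_force: [-0.2, 0.8, -3.6]
width: 0.0643
grip_force: 40.0
```

```bash
python3 avg.py; python3 st.py; python3 -c "
from h import *
print(to([.661,-.036,.2]),to([.661,-.036,.165]))"
```

```text
35.93 [0.5085 0.2117 0.2036] F [ 0.088 -0.294 -4.125] T [ 0.138  -0.1268 -0.0051] se [0.0058 0.0056 0.0053] w 0.0642
35.93 [0.5085 0.2117 0.2036] j [ 0.33  0.34 -0.96  1.68  0.29  1.28  0.87] rpy [ 1.7966e+02  1.0000e-02 -1.8000e+02]
F [-0.84  0.   -4.31] T [ 0.1639 -0.0891 -0.003 ] w 0.0642 g 40.0
(array([-0.  ,  0.  , -0.07]), array([-3.85, -6.17,  0.09])) (array([-0.  ,  0.  , -0.07]), array([-3.85, -6.17,  0.97]))
```

Emit:
{"op": "drive_tool", "data": {
  "series": [0,0,0,0,-0.3,0,-1,0,0,0,0,-0.9,0,-1,0,0,0,0,-1.6,0,-1,0,0,0,0,-2.3,0,-1,0,0,0,0,-3,0,-1,0,0,0,-0.2,-3.7,0,-1,0,0,0,-0.7,-4.4,0,-1,0,0,0,-1.2,-5,0,-1,0,0,0,-1.8,-5.5,0,-1,0,0,0,-2.4,-5.9,0,-1]
}}

```text
time: 36.77
ee_pos: [0.604, -0.0278, 0.2034]
eef_rot: [0.004, 1.0, -0.001, -0.0]
ft_force: [0.7, 0.4, -4.3]
width: 0.064
grip_force: 40.0
```

Emit:
{"op": "drive_tool", "data": {
  "series": [0,0,0,-0.5,-0.2,0.1,-1,0,0,0,-0.9,-0.27,0.3,-1,0,0,0,-1.2,-0.27,0.6,-1,0,0,0,-1.4,-0.27,0.8,-1,0,0,0,-1.45,-0.27,0.9,-1,0,0,0,-1.45,-0.27,0.9,-1,0,0,0,-1.45,-0.27,0.9,-1,0,0,0,-1.45,-0.27,0.9,-1]
}}

```text
time: 37.43
ee_pos: [0.6609, -0.0358, 0.1685]
eef_rot: [0.003, 1.0, -0.0, 0.0]
ft_force: [0.2, 0.5, -3.2]
width: 0.0641
grip_force: 40.0
```

```bash
python3 - <<'E'
from h import *
from bench import camera
exec(open("st.py").read())
a=camera("side");b=camera("scene");w=camera("wrist");print(to([.661,-.036,.167]))
cv2.imwrite("pics/w6.png",w[...,::-1])
cv2.imwrite("pics/v6.png",cv2.resize(np.hstack([b[100:300,150:400],a[100:300,180:430]]),None,fx=1.6,fy=1.6)[...,::-1])
E
```

```text
37.43 [ 0.6609 -0.0358  0.1685] j [ 0.53  0.58 -0.78  1.42  0.41  1.31  1.29] rpy [ 1.7968e+02  5.0000e-02 -1.7998e+02]
F [ 0.24  0.51 -3.25] T [ 0.0898 -0.1234  0.0106] w 0.0641 g 40.0
(array([-0.01,  0.01, -0.07]), array([0.  , 0.  , 0.04]))
```

View pics/v6.png

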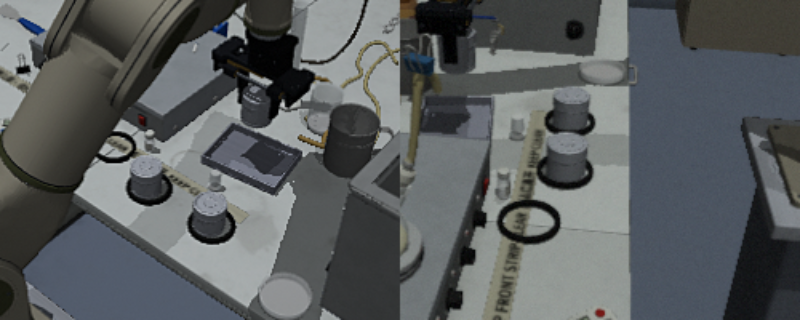

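The tin is held upright over the tray at scene view (255,105). The other two stand in their rings, the left ring is empty, and the vial and stopper are untouched. Handing in.

```bash
python3 -c "
from bench import r
print(r.close_job())"
```

```text
the job is handed in; nothing more can be done
None
```

I rocked all three tins in order, left to right. The left ring's tin was the one that rattled, and a second rocking confirmed it. I handed the job in still holding that tin upright over the middle of the tray, its underside about 12 cm above the bench, with the other two tins standing in their rings.

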